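Change over the two tube clamps at the sample bench

ROBOT

A 7-joint arm with a two-finger parallel gripper is mounted at the origin on the work surface. World frame = base frame: x ahead of the robot, y to its left, z up, the work surface at z = 0. Lengths are in m, angles in rad, forces in N, time in s.
With the tool pointing down it reaches from about 0.35 to 0.9 m from the base axis. Payload 7.2 kg.
Tool frame: the origin (TCP) lies between the finger pads; the fingertips stand 17 mm ahead of it and the grasp point (between the pads) lies 2 mm behind it; z points along the fingers, x is the direction in which the jaws open and shut, and the axes are right-handed (so a half turn about z gives the same grasp; the last joint's range is limited). The gripper opens to 85 mm and grips with 20 to 120 N. Pads are 22 mm wide; open, the fingers measure 114 mm over their backs; the gripper's body (76 mm by 85 mm) begins 54 mm behind the grasp point. The pads swing forward as they close: fully open they stand 13 mm farther back than shut.
Start: joints at [-1.27, 0.411, -0.013, 1.596, 0.006, 1.134, -0.082], TCP at [0.225, 0.583, 0.248] pointing down, gripper open.
Joint ranges: [-2.95, 2.95], [-0.29, 1.99], [-1.47, 1.44], [0.14, 2.54], [-1.03, 4.17], [0.13, 1.85], [-2.86, 2.86]. Speed limits (rad/s): [2.39, 2.39, 3.01, 3.01, 3.14, 3.14, 3.14].

INTERFACE

Orientations are given as a unit quaternion [w, x, y, z].
In Python, from cell import ctrl gives the robot as it stands.
- The arm moves only by the tool servo_tool, never from a script. Its argument "increments" is a list of rows, each a list of 2 entries, a list of its own where there are three numbers: the shift along the tool's x, y, z in mm, then the turn about the tool's z in rad. In form: [[[x, y, z], twist], ...]. A call has 1 to 12 rows; each row is the pose to reach, as a shift and turn from the pose commanded when the call began, along the tool's axes at that moment; what a row does not reach only later rows make up. A row lasts 1/12 s, in which the tool goes at most 41.7 mm and 7.16 degrees, less where a joint would pass 70% of its speed; a pose out of reach is approached as far as the arm can. A call with a gripper value outside its range is refused whole. "grip" is the opening, from 0 (shut) to 1 (fully open), set as the call begins (left out, the last holds). The fingers move at their own pace and stop on an object; "grip_force" is the grip in N (left out, the last holds). Time passes only in rows, so rows that repeat a pose let the fingers close. It gives the time, the measured TCP pose, the force and the opening at its end, in the units of the state.
- ctrl.state(): the state, without advancing time (a new reading comes with each control period).
- ctrl.snapshot(name): name is "scene" or "side" or "wrist"; returns the picture (420x560x3 uint8, red, green, blue); there is no depth.
- ctrl.camera_model(name): a dict with "camera_matrix" (3x3 intrinsics, pixels), "R" (3x3) and "t" (3): a world point X has camera coordinates R X + t. Camera axes: x right, y down, z forward; pixel columns grow to the right and rows downward; lengths in m; the calibration is good to about 2 mm. A picture is of the moment at which its call begins: read the wrist's pose just before it. camera_model takes no time and is no camera call; for the wrist camera it gives the pose at the moment of the call.
- ctrl.job_done(): hands the job in, once; it reports no verdict.
The state is a dict: "time_s": time; "joint_pos": joint angles; "qd": joint speeds; "tau": joint torques, N m; "tcp_pos": TCP position; "ee_rot": TCP orientation; "contact_force": force on the tool from outside, world axes, zero at the start; "torque": the same for the moment, N m; "gripper_width": finger opening in m.
Only numpy, scipy, OpenCV 4.12 (cv2) and the standard library are available. Lean on these libraries where they do the work, as an engineer would, in place of code of your own. Each camera call takes 0.05 s, during which the arm holds its last target. There are 200 camera calls.

TASK

Two steel scissor clamps stand on the bench, each around a sample tube: one is open, the other is locked. First close the handles of the open clamp until its ratchet catches and let go, so that it stays locked by itself; only then release the locked clamp by pressing its round thumb plate down, so that it springs open and stays open.

Things in the scene. Friction and masses are not known exactly. Their poses are not given: they have to be found in the camera images.
- clamp_a: Clamp that starts open: bare steel, like scissors lying level 55 mm up, on a fixed dark foot 110 x 80 x 12 mm. Origin on the bench below the pivot, z up. +x: to the jaws, around an upright 13 mm tube (x 45 mm, red cap, top 112 mm up). -x, robot side: two 8 mm thick handles; -y one rigid, a leaf spring inside it carries a solid 30 mm thumb plate; +y one swings about the pivot, ends in an open ring.
- clamp_b: Same make, size and frame as clamp_a; starts locked. A toothed tongue links the handles at x -105 mm, just below them. Plate and ring lie at x -135 mm, 55 mm up; y -26 for the plate, +22 for the ring when closed. Under the handles, from x -36 mm on, nothing but bench. Plate pushed down 8 to 13 mm (4 to 6 N, stop at 15): teeth part, the ring handle springs open; the plate returns by itself.
- clamp_a_squeeze (a point): Midway between clamp_a's two handles as closed, 72 mm behind the pivot, 55 mm up; axes as clamp_a. Here the handles' outer faces lie at y -16 mm (rigid one) and +16 closed to +34 open (ring one). Squeezing both from above here with about 15 N, or pushing the ring towards -y with about 10 N, closes the clamp against its spring; teeth click in near 0.11 and 0.03 rad and hold by themselves.
- clamp_b_thumb (a point): Centre of the upper face of clamp_b's flat round thumb plate, 30 mm across, 59 mm above the bench when at rest; press it straight down here or up to 8 mm farther from the ring (-y of the clamp), keeping clear of the ring, which does not give downwards.
- clamp_a_ring (a joint): Swing of the ring handle of clamp_a, rad: 0 = handles fully closed (hard stop), 0.24 = fully open (hard stop); the ring moves 33 mm between them. Starts at 0.24 (open).
- clamp_b_ring (a joint): Swing of the ring handle of clamp_b, rad: 0 = handles fully closed (hard stop), 0.24 = fully open (hard stop); the ring moves 33 mm between them. Starts locked at about 0.035.

How it is judged:
On the way, in this order (a step that is already met when the one before it is completed fails the run):
1. the clamp that was open stays locked with the robot off it (value of joint clamp_a_ring below 0.14 rad and contact force between each of the arm, the fingers and clamp_a below 0.1 N), for 0.3 s.
2. the clamp that was locked has sprung open (value of joint clamp_b_ring above 0.19 rad), for 0.2 s.
At the end, for the whole second after the job is handed in: clamp_a is locked on its ratchet (swing below 0.14 rad, either tooth) and clamp_b is open (swing above 0.19 rad), both by themselves (value of joint clamp_a_ring below 0.14 rad and value of joint clamp_b_ring above 0.19 rad); the robot touches nothing.
It also fails if it takes over 40 s, if anything falls off the work surface, if the arm or the gripper's body presses on something with over 40 N, if the wrist force passes 120 N, or if a joint passes its speed limit or range.

## Working session

There is one attempt and no reset: what is moved stays moved. The work goes in short steps, Python scripts to look and compute and a tool call to move; the robot and the scene stay as the last step left them, time stands still between calls to the robot, and variables do not carry over. Pictures are saved under pics/ and viewed, about 8 in all and at most 12, crops included, and the job is handed in when it is done.

Besides the shell and the picture viewer there is one more tool, called after "Call:" as name(argument=value, ...) on one line, values as JSON. servo_tool: Moves the arm, as the interface text tells. Its arguments: {"type":"object","properties":{"increments":{"type":"array"},"grip":{"type":"number"},"grip_force":{"type":"number"}},"required":["increments"]}

```bash
mkdir -p pics
cat > h.py <<'E'
import numpy as np, cv2
from cell import ctrl
def cam(n):
    m=ctrl.camera_model(n); return [np.array(m[k],float) for k in("camera_matrix","R","t")]
def save(n,f,crop=None,s=1):
    M=cam(n); im=ctrl.snapshot(n)[:,:,::-1]; cv2.imwrite('pics/raw_'+f,im)
    return im,M
def ray(M,u,v,z):
    K,R,t=M; d=R.T@np.linalg.solve(K,[u,v,1]); c=-R.T@t
    return c+d*(z-c[2])/d[2]
def proj(M,X):
    K,R,t=M; p=K@(R@np.array(X)+t); return p[:2]/p[2]
E
python3 - <<'E'
from h import *
s=ctrl.state(); print({k:np.round(v,3) for k,v in s.items()})
a,M=save('scene','s.png'); b,M2=save('side','d.png')
for m in(M,M2): print(-m[1].T@m[2], m[0][0,0])
cv2.imwrite('pics/one.png',cv2.resize(a,(784,588)))
cv2.imwrite('pics/two.png',cv2.resize(b,(784,588)))
E
```

```text
{'time_s': np.float64(0.0), 'joint_pos': array([-1.27 ,  0.412, -0.013,  1.597,  0.006,  1.134, -0.082]), 'qd': array([-0.001, -0.001, -0.002,  0.   , -0.002, -0.001,  0.   ]), 'tau': array([-0.0000e+00, -6.0061e+01,  6.8200e-01, -2.9942e+01,  1.4000e-02,
        1.0000e-02, -0.0000e+00]), 'tcp_pos': array([0.225, 0.583, 0.247]), 'ee_rot': array([ 0.001,  0.825,  0.565, -0.001]), 'contact_force': array([-0.054,  0.446, -0.062]), 'torque': array([-0.011,  0.03 , -0.025]), 'gripper_width': np.float64(0.085)}
[0.95981755 0.06439383 0.59895765] 408.53912612727584
[ 0.43455213 -0.6860064   0.71534912] 457.97970925339706
```

View pics/one.png

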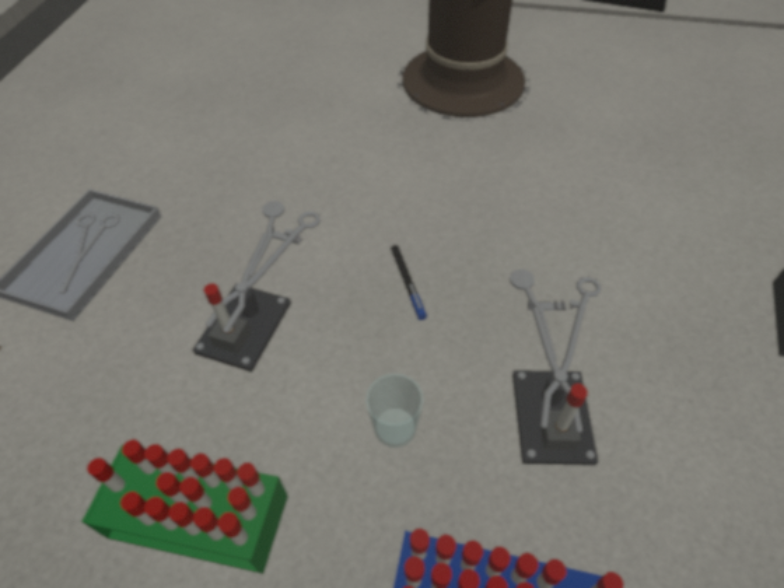

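View pics/two.png

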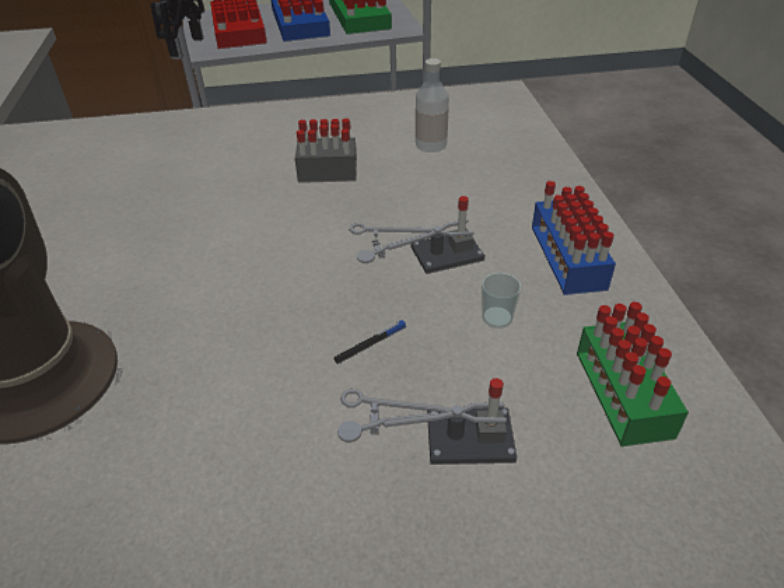

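Scene view: the right clamp has its plate at (522,280), ring at (587,287) and cap at (577,393). The left clamp has plate (273,210), ring (309,220) and cap (212,292). In the side view, the far clamp is the one on the right in the scene view. I'll fit both poses from the two views to settle which is open.

Run:
```python
from h import *
from scipy.optimize import least_squares
S,D=cam('scene'),cam('side')
# x,y,z clamp frame ; foot centre offset unknown -> not used; ring uses swing q about pivot
obs={'right/far':[(S,(522,279),'p'),(S,(587,287),'r'),(S,(578,390),'c'),(D,(366,256),'p'),(D,(357,229),'r'),(D,(463,201),'c')],
'left/near':[(S,(273,209),'p'),(S,(309,220),'r'),(S,(212,289),'c'),(D,(349,431),'p'),(D,(351,398),'r'),(D,(496,382),'c')]}
def pt(k,q):
    if k=='p': return np.array([-.135,-.026,.059])
    if k=='c': return np.array([.045,0,.108])
    c,s=np.cos(-q),np.sin(-q); x,y=-.135,.022
    return np.array([c*x-s*y,s*x+c*y,.055])
def w(p,X):
    c,s=np.cos(p[2]),np.sin(p[2]); return np.array([p[0]+c*X[0]-s*X[1],p[1]+s*X[0]+c*X[1],X[2]])
for n,o in obs.items():
    f=lambda p:np.concatenate([proj(M,w(p,pt(k,p[3])))-np.array(u)/1.4 for M,u,k in o])
    r=least_squares(f,[.5,.2 if 'right' in n else -.2,0,.1]); p=r.x
    print(n,p.round(4),'res px',r.fun.round(1))
    print(' squeeze',w(p,[-.072,0,.055]).round(4),'thumb',w(p,[-.135,-.026,.059]).round(4))
R=__import__('scipy.spatial.transform',fromlist=['Rotation']).Rotation
q=ctrl.state()['ee_rot']; print(R.from_quat([q[1],q[2],q[3],q[0]]).as_matrix().round(3))
M=cam('wrist'); print('wristcam',-M[1].T@M[2],M[1][2],M[0][0,0])
```

```text
right/far [0.6316 0.1739 0.1657 0.2371] res px [-0.8 -0.9 -0.1 -0.5 -0.4  1.6 -0.8 -0.9 -0.1 -0.6 -0.4 -0.9]
 squeeze [0.5605 0.1621 0.055 ] thumb [0.5027 0.126  0.059 ]
left/near [ 0.5784 -0.2025 -0.1326  0.0414] res px [-0.8 -0.7 -0.4 -0.4  0.2  1.4 -0.2 -1.  -0.1 -0.6 -0.6  0.8]
 squeeze [ 0.5071 -0.193   0.055 ] thumb [ 0.4412 -0.2104  0.059 ]
[[ 0.361  0.933 -0.   ]
 [ 0.933 -0.361 -0.001]
 [-0.001  0.    -1.   ]]
wristcam [0.14668199 0.61284595 0.3731714 ] [ 0.30489904 -0.11875525 -0.94495173] 290.8172876863868
```

```bash
cat >> h.py <<'E'
from scipy.spatial.transform import Rotation as Ro
def totool(target):
    s=ctrl.state(); q=s['ee_rot']; R=Ro.from_quat([q[1],q[2],q[3],q[0]])
    x=R.apply([1,0,0]); return (R.inv().apply(np.array(target)-s['tcp_pos'])*1000).round(1), np.degrees(np.arctan2(x[1],x[0])).round(2), s['time_s']
E
python3 - <<'E'
from h import *
D=cam('side')
b=ray(D,432/1.4,146/1.4,0);print('bottle',b, ray(D,325/1.4,180/1.4,0))
for z in(.15,.2,.25): print(z,proj(D,[b[0],b[1]+.02,z])*1.4)
print(totool([.5597,.167,.248]))
E
```

```text
bottle [0.70204427 0.55207156 0.        ] [0.45780852 0.45686855 0.        ]
0.15 [431.6419904  76.899401 ]
0.2 [432.16679933  53.12689726]
0.25 [432.71928032  28.10091981]
(array([-2.670e+02,  4.618e+02, -1.000e-01]), np.float64(68.87), 0.1)
```

Call:
servo_tool(increments=[[[-10, 17, 0], -0.05], [[-30, 52, 0], -0.15], [[-53, 92, 0], -0.25], [[-76, 132, 0], -0.35], [[-99, 171, 0], -0.45], [[-122, 211, 0], -0.534], [[-145, 251, 0], -0.534], [[-168, 291, 0], -0.534], [[-191, 330, 10], -0.534], [[-214, 370, 25], -0.534], [[-237, 410, 40], -0.534], [[-255, 441, 55], -0.534]], grip=1)

```text
time_s: 1.1
tcp_pos: [0.5218, 0.2143, 0.2067]
ee_rot: [0.0, 0.646, 0.763, 0.0]
contact_force: [1.7, 1.1, -0.0]
gripper_width: 0.0853
```

Call:
servo_tool(increments=[[[23, 15, 7], 0], [[23, 15, 15], 0], [[23, 15, 15], 0], [[23, 15, 15], 0]])

```text
time_s: 1.43
tcp_pos: [0.531, 0.2408, 0.191]
ee_rot: [-0.0, 0.646, 0.763, -0.001]
contact_force: [0.9, -0.7, -0.8]
gripper_width: 0.0857
```

Run:
```python
from h import *
print(totool([.5597,.167,.16]))
```

```text
(array([-77.5,  16.2,  31. ]), np.float64(99.49), 1.4333)
```

Call:
servo_tool(increments=[[[-20, 4, 8], 0], [[-55, 12, 20], 0], [[-77, 16, 31], 0], [[-77, 16, 31], 0], [[-77, 16, 31], 0]])

```text
time_s: 1.85
tcp_pos: [0.5599, 0.1661, 0.1609]
ee_rot: [0.0, 0.647, 0.762, -0.001]
contact_force: [-0.2, 0.5, 0.2]
gripper_width: 0.0854
```

Run:
```python
from h import *
im,M=save('wrist','w1.png')
cv2.imwrite('pics/w1.png',cv2.resize(im,(784,588)))
s=ctrl.state();print(s['tcp_pos'],totool([.5597,.167,.16]))
p=[.6316,.1739,.1657]
c,si=np.cos(p[2]),np.sin(p[2])
for n,X in dict(plate=[-.135,-.026,.059],sqR=[-.072,-.016,.059],sqL=[-.072,.034,.059],pivot=[0,0,.059]).items():
    print(n,(proj(M,[p[0]+c*X[0]-si*X[1],p[1]+si*X[0]+c*X[1],X[2]])*1.4).round(0))
```

```text
[0.55986023 0.16796058 0.16131149] (array([-0.9, -0.3,  1.3]), np.float64(99.44), 1.9)
plate [341. 201.]
sqR [362. 310.]
sqL [446. 310.]
pivot [390. 413.]
```

View pics/w1.png

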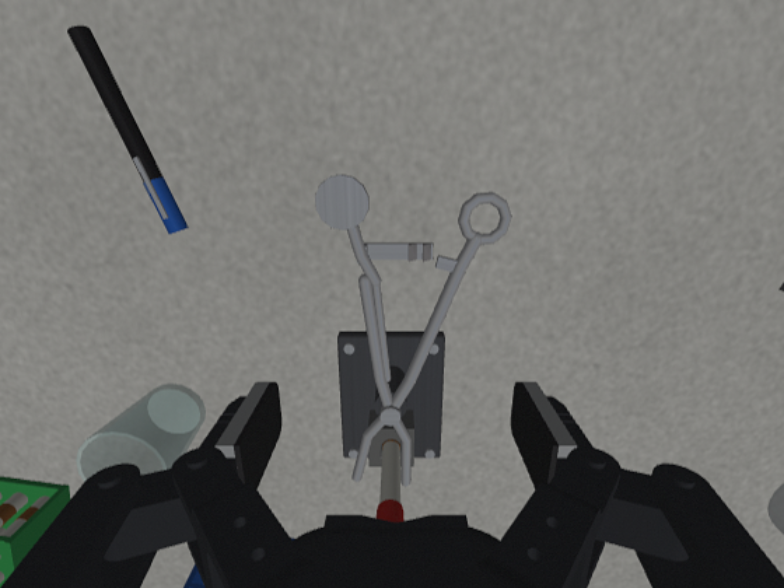

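The wrist view agrees with the fit to within 3 px: plate (342,203), pivot (390,416), both handles between the fingers. Descending.

Call:
servo_tool(increments=[[[-1, 0, 15], 0], [[-1, 0, 45], 0], [[-1, 0, 75], 0], [[-1, 0, 98], 0], [[-1, 0, 108], 0], [[-1, 0, 110], 0], [[-1, 0, 110], 0], [[-1, 0, 110], 0]])

```text
time_s: 2.57
tcp_pos: [0.5611, 0.1678, 0.0523]
ee_rot: [0.0, 0.646, 0.763, 0.001]
contact_force: [-0.3, 0.4, 0.9]
gripper_width: 0.0854
```

Call:
servo_tool(increments=[[[-3, 0, 0], 0], [[-5, 0, 0], 0], [[-6, 0, 0], 0], [[-6, 0, 0], 0], [[-6, 0, 0], 0], [[-6, 0, 0], 0], [[-6, 0, 0], 0], [[-6, 0, 0], 0]], grip=0.5, grip_force=30)

```text
time_s: 3.23
tcp_pos: [0.5621, 0.1657, 0.0529]
ee_rot: [-0.001, 0.645, 0.764, 0.003]
contact_force: [-2.4, 10.9, 5.6]
gripper_width: 0.0427
```

Call:
servo_tool(increments=[[[0, 0, 0], 0], [[0, 0, 0], 0], [[0, 0, 0], 0], [[0, 0, 0], 0], [[0, 0, 0], 0], [[0, 0, 0], 0], [[0, 0, 0], 0], [[0, 0, 0], 0]], grip=0.36)

```text
time_s: 3.9
tcp_pos: [0.5626, 0.1625, 0.0537]
ee_rot: [0.0, 0.646, 0.763, 0.002]
contact_force: [-3.9, 3.2, 13.6]
gripper_width: 0.032
```

Width 32 mm means fully closed. I'll open, lift and check.

Call:
servo_tool(increments=[[[3, 0, 0], 0], [[5, 0, 0], 0], [[5, 0, 0], 0], [[5, 0, 0], 0], [[5, 0, 0], 0], [[5, 0, 0], 0]], grip=1)

```text
time_s: 4.4
tcp_pos: [0.5604, 0.1656, 0.0506]
ee_rot: [-0.0, 0.646, 0.763, -0.0]
contact_force: [0.1, 0.2, -0.3]
gripper_width: 0.0857
```

Call:
servo_tool(increments=[[[0, 0, -10], 0], [[0, 0, -35], 0], [[0, 0, -70], 0], [[0, 0, -100], 0], [[0, 0, -110], 0], [[0, 0, -110], 0], [[0, 0, -110], 0]])

```text
time_s: 4.98
tcp_pos: [0.5606, 0.1659, 0.1613]
ee_rot: [0.0, 0.646, 0.763, 0.001]
contact_force: [-0.6, 0.9, -1.3]
gripper_width: 0.0855
```

Run:
```python
from h import *
im,M=save('wrist','w2.png')
cv2.imwrite('pics/w2.png',cv2.resize(im[100:300,180:400],None,fx=2.5,fy=2.5))
p=[.6316,.1739,.1657]
for q in(0,.03,.11,.24):
    c,s=np.cos(-q),np.sin(-q); x,y=c*-.135-s*.022,s*-.135+c*.022
    c,s=np.cos(p[2]),np.sin(p[2]); print(q,((proj(M,[p[0]+c*x-s*y,p[1]+s*x+c*y,.055])-[180,100])*2.5).round(0))
# b: pressing target: plate centre shifted 4 mm to clamp -y
yb=-.1326; t=np.array([.4412,-.2104])-.004*np.array([-np.sin(yb),np.cos(yb)])
print(t, totool([t[0],t[1],.17]))
```

```text
0 [315. 106.]
0.03 [328. 108.]
0.11 [362. 116.]
0.24 [415. 135.]
[ 0.44067115 -0.21436489] (array([-355.3, -180.1,   -9.6]), np.float64(99.47), 5.0333)
```

View pics/w2.png

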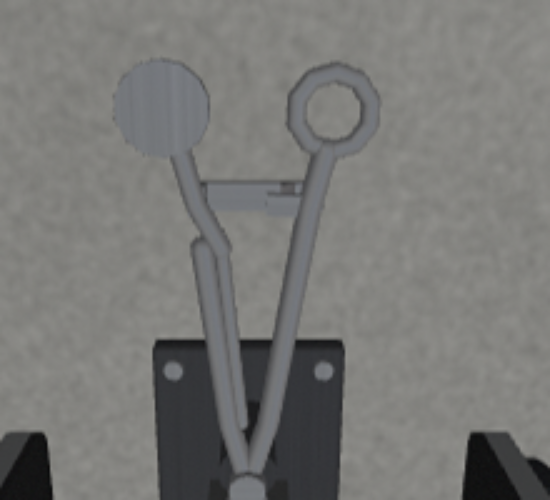

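Ring a sits at (334,111) in the crop, so swing is about 0.04: locked by itself, robot clear. Next, clamp_b with the fingers shut.

Call:
servo_tool(increments=[[[-9, -5, -5], 0.03], [[-30, -15, -10], 0.08], [[-65, -33, -10], 0.14], [[-101, -51, -10], 0.2], [[-137, -69, -10], 0.26], [[-173, -88, -10], 0.298], [[-209, -106, -10], 0.298], [[-245, -124, -10], 0.298], [[-281, -142, -10], 0.298], [[-317, -161, -10], 0.298], [[-343, -174, -10], 0.298], [[-355, -180, -10], 0.298]], grip=0)

```text
time_s: 6.03
tcp_pos: [0.4378, -0.2185, 0.17]
ee_rot: [-0.0, 0.755, 0.656, -0.001]
contact_force: [0.1, 0.3, 0.4]
gripper_width: 0.0002
```

Call:
servo_tool(increments=[[[0, 0, 0], 0], [[0, 0, 0], 0], [[0, 0, 0], 0]])

```text
time_s: 6.28
tcp_pos: [0.4409, -0.2129, 0.1701]
ee_rot: [-0.001, 0.753, 0.659, -0.0]
contact_force: [0.6, 0.7, -0.2]
gripper_width: -0.0
```

Run:
```python
from h import *
print(ctrl.state()['contact_force'],totool([.44067,-.21436,.085]))
im,M=save('wrist','w3.png')
cv2.imwrite('pics/w3.png',cv2.resize(im,(784,588)))
for n,X in dict(plate=[.4412,-.2104,.059],piv=[.5784,-.2025,.059]).items(): print(n,proj(M,X)*1.4)
s=ctrl.state()['tcp_pos']
for d in(.017,.03): print('tip',d,proj(M,s-[0,0,d])*1.4)
```

```text
[ 0.63576832  0.71008381 -0.2334521 ] (array([-1.5,  0.1, 85.1]), np.float64(82.38), 6.2833)
plate [399.8135045 304.5879515]
piv [434.93026435 479.96821256]
tip 0.017 [396.9754593  384.32577324]
tip 0.03 [396.84908667 368.58692187]
```

View pics/w3.png

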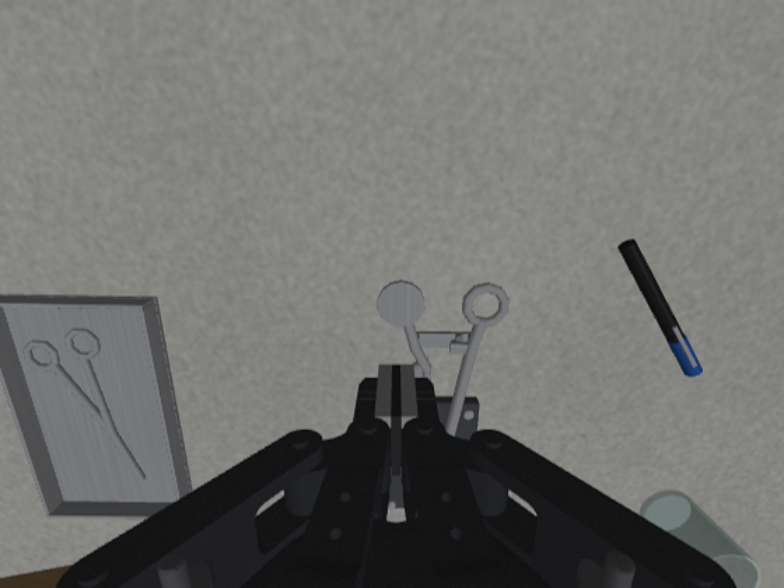

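Plate b is at (401,303) against a predicted (400,305), and the ring is still closed at (486,305). Descending.

Call:
servo_tool(increments=[[[-1, 0, 10], 0], [[-1, 0, 35], 0], [[-1, 0, 60], 0], [[-1, 0, 78], 0], [[-1, 0, 83], 0], [[-1, 0, 83], 0], [[-1, 0, 83], 0]])

```text
time_s: 6.92
tcp_pos: [0.4414, -0.2145, 0.0878]
ee_rot: [-0.0, 0.752, 0.659, -0.0]
contact_force: [0.3, -0.6, 0.7]
gripper_width: -0.0001
```

Call:
servo_tool(increments=[[[0, 0, 3], 0], [[0, 0, 6], 0], [[0, 0, 9], 0], [[0, 0, 12], 0], [[0, 0, 15], 0], [[0, 0, 15], 0], [[0, 0, 15], 0]])

```text
time_s: 7.5
tcp_pos: [0.4414, -0.2149, 0.0728]
ee_rot: [0.0, 0.752, 0.659, 0.0]
contact_force: [0.5, -0.1, 1.0]
gripper_width: 0.0001
```

Call:
servo_tool(increments=[[[0, 0, 2], 0], [[0, 0, 4], 0], [[0, 0, 6], 0], [[0, 0, 8], 0], [[0, 0, 8], 0], [[0, 0, 8], 0], [[0, 0, 8], 0]])

```text
time_s: 8.08
tcp_pos: [0.4416, -0.215, 0.065]
ee_rot: [0.0, 0.752, 0.659, 0.0]
contact_force: [0.4, -0.4, 6.9]
gripper_width: 0.0001
```

Call:
servo_tool(increments=[[[0, 0, 0], 0], [[0, 0, 0], 0], [[0, 0, 0], 0]])

```text
time_s: 8.33
tcp_pos: [0.4416, -0.215, 0.065]
ee_rot: [0.0, 0.752, 0.659, 0.0]
contact_force: [0.6, -0.3, 5.6]
gripper_width: -0.0001
```

Run:
```python
from h import *
im,M=save('wrist','w4.png'); cv2.imwrite('pics/w4.png',cv2.resize(im[150:400,180:480],None,fx=2,fy=2))
print(ctrl.state()['contact_force'])
```

```text
[0.1158544  0.33792342 6.29260129]
```

View pics/w4.png

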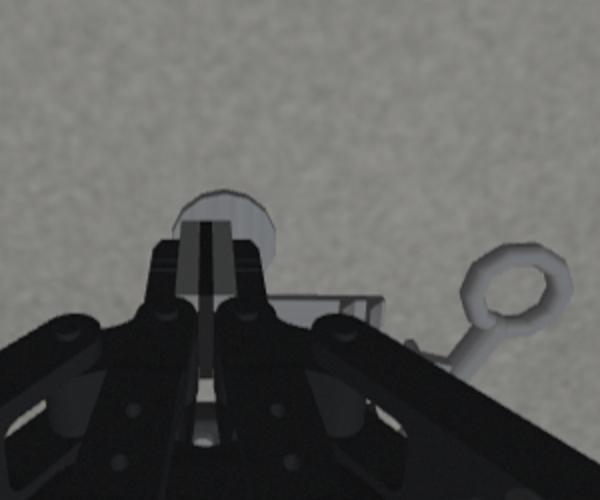

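The ring has sprung wide open, at (515,290) and well off the tongue's end at (385,300). Lifting off.

Call:
servo_tool(increments=[[[0, 0, -3], 0], [[0, 0, -10], 0], [[0, 0, -25], 0], [[0, 0, -50], 0], [[0, 0, -80], 0], [[0, 0, -110], 0], [[0, 0, -125], 0], [[0, 0, -130], 0], [[0, 0, -130], 0], [[0, 0, -130], 0], [[0, 0, -130], 0]])

```text
time_s: 9.3
tcp_pos: [0.4402, -0.2144, 0.1933]
ee_rot: [-0.001, 0.752, 0.659, -0.001]
contact_force: [-0.2, 0.1, -1.3]
gripper_width: -0.0003
```

Run:
```python
from h import *
im,M=save('side','d2.png'); cv2.imwrite('pics/d2.png',cv2.resize(im[130:350,220:400],None,fx=2.7,fy=2.7))
print(ctrl.state()['contact_force'])
for n,p in dict(a=[.6316,.1739,.1657],b=[.5784,-.2025,-.1326]).items():
  for q in(.035,.11,.24):
    c,s=np.cos(-q),np.sin(-q); x,y=c*-.135-s*.022,s*-.135+c*.022
    c,s=np.cos(p[2]),np.sin(p[2]); print(n,q,((proj(M,[p[0]+c*x-s*y,p[1]+s*x+c*y,.055])-[220,130])*2.7).round(0))
```

```text
[-0.03839788 -0.25201493 -0.71636439]
a 0.035 [ 94. 108.]
a 0.11 [ 93. 101.]
a 0.24 [94. 89.]
b 0.035 [ 82. 416.]
b 0.11 [ 86. 404.]
b 0.24 [ 95. 385.]
```

View pics/d2.png

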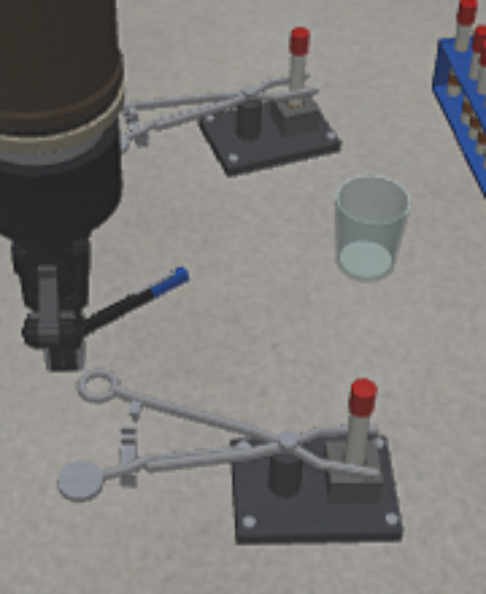

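Ring b is at (98,385), against a prediction of (95,385) for fully open. Clamp a's handles still look closed, though its ring is hidden behind the arm. Handing in.

```bash
python3 -c "
from h import *
print(ctrl.job_done())"
```

```text
the job is handed in; nothing more can be done
None
```

Both clamps are done in the required order, and the job was handed in at about 9.4 s of the 40 s allowed; the hand-in reports no verdict.

- **clamp_a (now locked):** I squeezed its handles from above until the fingers stood 32 mm apart, then let go. A wrist picture taken with the robot clear put its swing at about 0.04 rad. In the last side picture the arm hid its ring, so I could only see that the handles still looked closed.
- **clamp_b (now open):** I pressed the thumb plate about 11 mm with about 6 N, and the ring sprang open. After lifting off, the side picture matched a swing of 0.24 rad to within about 1 px.

The arm stopped with the tool about 0.19 m up, touching nothing; the force reading was about 0.7 N, within noise. No check failed or disagreed.

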